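Hold the reagent dropper over the open sample vial

ROBOT

A 6-joint arm with a two-finger parallel gripper is mounted at the origin on the work surface. World frame = base frame: x ahead of the robot, y to its left, z up, the work surface at z = 0. Lengths are in m, angles in rad, forces in N, time in s.
With the tool pointing down it reaches from about 0.35 to 0.775 m from the base axis. Payload 5.5 kg.
Tool frame: the origin (TCP) lies midway between the tips of the shut fingers; the grasp point (between the pads) lies 19 mm behind it (env.tcp_to_grasp is the distance from the TCP to the grasp point, in m); z points along the fingers, y is the direction in which the jaws open and shut (so a half turn about z gives the same grasp; the last joint's range is limited). The gripper opens to 85 mm and grips with 20 to 120 N. Pads are 22 mm wide; open, the fingers measure 114 mm over their backs; the gripper's body (76 mm by 85 mm) begins 54 mm behind the grasp point. The pads swing forward as they close: fully open they stand 13 mm farther back than shut.
Start: joints at [1.137, 0.313, 0.046, 1.304, 0, 1.431], TCP at [0.167, 0.55, 0.231] pointing down, gripper open.
Joint ranges: [-2.76, 2.76], [-0.86, 1.69], [-1.03, 1.26], [-2.2, 2.34], [-1.47, 1.5], [-3.14, 3.14]. Speed limits (rad/s): [2.57, 2.57, 3.14, 3.14, 3.14, 3.14].

INTERFACE

Orientations are given as a unit quaternion [w, x, y, z].
In Python, from workcell import get_state, viewer, hand_in, finder, env gives the robot as it stands.
- The arm moves only by the tool arm_command, never from a script. Its argument "motion" is a list of rows, each an object of numbers: "x", "y", "z": the shift along the tool's x, y, z in mm; "rx", "ry", "rz": the turn, a rotation vector about the tool's x, y, z in degrees; "hand": the closure, from -1 (fully open) to 1 (shut). A call has 1 to 10 rows; each row is the pose to reach, as a shift and turn from the pose commanded when the call began, along the tool's axes at that moment; what a row does not reach only later rows make up. A row lasts 1/8 s, in which the tool goes at most 62.5 mm and 10.7 degrees, less where a joint would pass 70% of its speed; a pose out of reach is approached as far as the arm can. A call with a gripper value outside its range is refused whole. The fingers move at their own pace and stop on an object; "force" is the grip in N (left out, the last holds). Time passes only in rows, so rows that repeat a pose let the fingers close. It gives the time, the measured TCP pose, the force and the opening at its end, in the units of the state.
- get_state(): the state, without advancing time (a new reading comes with each control period).
- viewer.read_camera(name): name is "scene" or "top"; returns a dict with "image" (400x640x3 uint8, red, green, blue), "z_map" (400x640 float32, m along the optical axis (not along the pixel's ray), 0 where there is no reading), "intrinsics" (3x3 intrinsics, pixels), "k1" (the pictures are not rectified: a ray, as slopes to the right and down, at radius r is drawn at 1 + k1 r^2 times it, then the intrinsics apply), "rvec" (rotation vector, rad) and "tvec" (3), from world to camera coordinates, as OpenCV has them. Camera axes: x right, y down, z forward; pixel columns grow to the right and rows downward; lengths in m; the calibration is good to about 2 mm. A picture is of the moment at which its call begins.
- hand_in(): hands the job in, once; it reports no verdict.
Trained networks look in a picture, given as the dict that the camera call returned (one of the last four; its "shot" number tells which), for a name from the list of things; names that differ only in an ending like _2 or _b are one class to them, and where a whole thing is asked for, a point or a joint stands for the part that bears it (a point fixed in the world has none). Each returns a list of dicts, best first, with "score" (0 to 1); they miss things now and then, are a little off and sometimes report something else, mostly with a low value. They report only what shows in the picture. A call takes as long as a camera call. They do not tell look-alikes from the thing itself.
- finder.find_in(picture, query): "at" ([column, row] in pixels, amid what is visible of it).
- finder.masks_of(picture, query): "region" (400x640 bool, what is visible of it) and "at" ([column, row] in pixels, amid what is visible of it).
The state is a dict: "clock": time; "joint_pos": joint angles; "qvel": joint speeds; "tau": joint torques, N m; "tcp_pos": TCP position; "orientation": TCP orientation; "wrist_force": force on the tool from outside, world axes, zero at the start; "ft_torque": the same for the moment, N m; "finger_gap": finger opening in m.
Only numpy, scipy, OpenCV 4.12 (cv2) and the standard library are available. Lean on these libraries where they do the work, as an engineer would, in place of code of your own. Each camera call takes 0.05 s, during which the arm holds its last target.

TASK

Take the dropper by its hard white collar, not by the soft bulb, pull its snug stopper out of the small brown bottle and carry it over the bottles in between, touching nothing with it and disturbing nothing on the bench, to the one vial in the rack that stands open. Hold it there upright, with the glass tip over the middle of the vial's mouth and about a centimetre above the rim, ready for me to squeeze in the drops. Finish while still holding it steady in the air like that: do not put it down or let go.

Things in the scene. Friction and masses are not known exactly. Their poses are not given: they have to be found in the camera images.
- dropper_collar (a point): Centre (on the axis, half-way up) of the dropper's collar, the place to grip: an upright ribbed white hard-plastic cylinder, 30 mm across and 22 mm high, with the narrower soft black bulb on top of it. z is the dropper's axis, from tip to bulb.
- dropper_tip (a point): The open lower end of the dropper's glass pipette, on the axis, 89 mm below the centre of the collar. At the start it is down inside the bottle.
- dropper: The whole dropper, one rigid piece of 30 to 50 g; origin at its glass tip. Under the collar: a rubber stopper (15 mm across its lip, 16 mm long) and a glass pipette 7 mm across, 3 mm at the tip. The stopper's lip is snapped behind a seal in the neck: pulling it straight up takes some 8 to 14 N over the first 10 mm, then it runs free. The tip clears the neck once raised by 78 mm.
- bulb: The soft black bulb on the collar, part of the dropper: 18 mm across at its widest, 27 mm high; its origin is the centre of its foot, 11 mm above the centre of the collar. It is not to be gripped.
- bottle_mouth (a point): Centre of the mouth (top of the neck, 98 mm above the bench) of the small brown dropping bottle, the only one with a bulb on top; the collar sits on it. The bottle is 44 mm across, its neck 24 to 27 mm across and 24 mm long, so fingers on the collar may reach down beside the neck. It is wedged in a heavy dark steel block, 80 x 80 x 34 mm; neither moves or lifts.
- vial_open_rim (a point): Centre of the mouth of the one sample vial without a cap: a clear plastic tube, 28 mm across outside (rim 30 mm), 24 mm inside, 85 mm tall, standing loose and upright in the rack, its rim about 91 mm above the bench. z points up.
- vial_open: The open vial; its origin is the centre of its underside, 85 mm below its rim.
- vial_a: A closed sample vial in the rack: clear tube 28 mm across with a white screw cap 33 mm across, 90 mm tall, top about 96 mm above the bench. Its origin is the centre of its underside.
- vial_b: Another closed vial, like vial_a.
- vial_c: Another closed vial, like vial_a.
- rack: White plastic vial rack, 98 mm (its x) by 154 mm (its y), 52 mm high, that does not move; two rows of three round places 46 mm apart, four of them filled. Its origin is the centre of its underside.
- carrier: Low steel tray, 280 mm (its x) by 84 mm, 30 mm high, that does not move and stands between the dropping bottle and the rack with three stoppered reagent bottles in a row. Its origin is the centre of its underside.
- reagent_a: Brown stoppered reagent bottle in the tray, 66 mm across, 135 mm tall; origin at the centre of its underside, 3 mm above the bench.
- reagent_b: Clear stoppered reagent bottle in the tray, 68 mm across, 120 mm tall; origin as above.
- reagent_c: Brown stoppered reagent bottle in the tray, 66 mm across, 130 mm tall; origin as above.
- jar: Clear lidded jar on the bench, 100 mm across, 124 mm tall; origin at the centre of its underside.
- tub: White open tub on the bench, 144 x 182 mm, 85 mm high; origin at the centre of its underside.
- dishes: Stack of four clear round dishes, 94 mm across, 64 mm tall; origin at the centre of the underside.
- marker: Marker pen lying on the bench, 125 mm long along its x, 14 mm thick; origin near the middle of its underside.
- cap: The open vial's white screw cap, 33 mm across, 18 mm high, lying by the rack; origin at the centre of its underside.
Not all that is in view belongs to the job. Leave any yellow look-alike of the vial_open alone. Leave any yellow look-alike of the dropper alone.

How it is judged:
On the way:
1. the dropper is drawn wholly out of the bottle: its tip is above the mouth (z of dropper_tip in the frame of bottle_mouth above 0.005 m), for 0.1 s.
At the end, for the whole second after the job is handed in: The robot still holds the dropper still (under 20 mm/s) and upright within 0.12 rad, its tip within 7 mm of the axis of the open vial's mouth and 3 to 18 mm above the rim, touching no vial nor the rack; the open vial stands upright in its place within 10 mm (horizontal distance between dropper_tip and vial_open_rim below 0.007 m and z of dropper_tip in the frame of vial_open_rim between 0.003 and 0.018 m and angle between dropper_tip's own z axis and vertical below 0.12 rad and contact force between the fingers and dropper above 1 N and linear speed of dropper below 0.02 m/s and contact force between dropper and vial_open below 0.05 N and contact force between dropper and vial_a below 0.05 N and contact force between dropper and vial_b below 0.05 N and contact force between dropper and vial_c below 0.05 N and contact force between dropper and rack below 0.05 N and angle between vial_open's own z axis and vertical below 0.1 rad and distance of vial_open from where it was at the start of the episode below 0.01 m); the arm keeps its last pose, push and grip.
It fails at once if the bulb is squeezed by the fingers (over 2 N) (contact force between the fingers and bulb above 2 N).
It fails at once if the dropper touches a vial, the rack, the tray or anything standing on the bench (over 0.4 N) (contact force between dropper and vial_open above 0.4 N or contact force between dropper and vial_a above 0.4 N or contact force between dropper and vial_b above 0.4 N or contact force between dropper and vial_c above 0.4 N or contact force between dropper and rack above 0.4 N or contact force between dropper and carrier above 0.4 N or contact force between dropper and reagent_a above 0.4 N or contact force between dropper and reagent_b above 0.4 N or contact force between dropper and reagent_c above 0.4 N or contact force between dropper and jar above 0.4 N or contact force between dropper and tub above 0.4 N or contact force between dropper and dishes above 0.4 N or contact force between dropper and marker above 0.4 N or contact force between dropper and cap above 0.4 N).
It fails at once if a vial or another thing on the bench is shifted by more than 25 mm (distance of any of vial_open, vial_a, vial_b, vial_c, reagent_a, reagent_b, reagent_c, jar, tub, dishes, marker, cap from where it was at the start of the episode above 0.025 m).
It also fails if it takes over 43 s, if anything falls off the work surface, if the arm or the gripper's body presses on something with over 40 N, if the wrist force passes 120 N, or if a joint passes its speed limit or range.

## Working session

There is one attempt and no reset: what is moved stays moved. The work goes in short steps, Python scripts to look and compute and a tool call to move; the robot and the scene stay as the last step left them, time stands still between calls to the robot, and variables do not carry over. Pictures are saved under pics/ and viewed, and the job is handed in when it is done.

Besides the shell and the picture viewer there is one more tool, called after "Request:" by a JSON object that holds its "op" and its "data". arm_command: Moves the arm, as the interface text tells. Its arguments: {"type":"object","properties":{"motion":{"type":"array","items":{"type":"object","properties":{"x":{"type":"number"},"y":{"type":"number"},"z":{"type":"number"},"rx":{"type":"number"},"ry":{"type":"number"},"rz":{"type":"number"},"hand":{"type":"number"}}}},"force":{"type":"number"}},"required":["motion"]}

```bash
mkdir -p pics; ls
cat > h.py <<'E'
import numpy as np, cv2
from workcell import get_state, viewer, hand_in, finder, env
def cam(n):
    p=viewer.read_camera(n); return p
def save(p,name,crop=None,f=1):
    im=p['image'][:,:,::-1]
    if crop: c0,r0,c1,r1=crop; im=im[r0:r1,c0:c1]
    im=cv2.resize(np.ascontiguousarray(im),None,fx=f,fy=f,interpolation=cv2.INTER_CUBIC)
    cv2.imwrite('pics/'+name,im)
def RT(p): return cv2.Rodrigues(np.array(p['rvec'],float))[0],np.array(p['tvec'],float).reshape(3)
def rays(p,uv):
    uv=np.atleast_2d(np.asarray(uv,float)); K=np.array(p['intrinsics'])
    d=np.array([p['k1'],0,0,0],float)
    return cv2.undistortPoints(uv.reshape(-1,1,2),K,d).reshape(-1,2)
def world(p,uv,z=None):
    "z: depths"
    s=rays(p,uv); R,t=RT(p)
    c=np.c_[s,np.ones(len(s))]*np.asarray(z).reshape(-1,1)
    return (c-t)@R
def onplane(p,uv,h):
    s=rays(p,uv); R,t=RT(p); d=np.c_[s,np.ones(len(s))]@R; o=-R.T@t
    return o+d*((h-o[2])/d[:,2])[:,None]
def proj(p,X):
    return cv2.projectPoints(np.atleast_2d(np.asarray(X,float)),np.array(p['rvec'],float),np.array(p['tvec'],float),np.array(p['intrinsics']),np.array([p['k1'],0,0,0],float))[0].reshape(-1,2)
def cloud(p,mask=None):
    zm=p['z_map']; m=zm>0
    if mask is not None: m&=mask
    r,c=np.nonzero(m); return world(p,np.c_[c,r],zm[r,c]),np.c_[c,r]
E
python3 - <<'E'
from h import *
print({k:np.round(v,3) if not isinstance(v,(str,)) else v for k,v in get_state().items()})
for n in('scene','top'):
    p=cam(n); save(p,n+'0.png',f=1.25)
    R,t=RT(p); print(n,-R.T@t,p['k1'],p['intrinsics'])
    for q in('dropper','dropper_collar','bulb','bottle_mouth','vial_open_rim','vial_open','vial_a','rack','reagent_a','reagent_b'):
        for d in finder.find_in(p,q)[:5]:
            u,v=map(int,d['at']); print(q,np.round(d['at'],1),round(d['score'],2), np.round(world(p,[d['at']],[p['z_map'][v,u]])[0],3))
E
```

```text
pics
{'clock': np.float64(0.0), 'joint_pos': array([1.137, 0.314, 0.045, 1.304, 0.   , 1.431]), 'qvel': array([-0.   , -0.   ,  0.001,  0.   ,  0.001, -0.001]), 'tau': array([-1.0000e-03, -4.8063e+01,  2.9853e+01,  1.9000e-02, -0.0000e+00,
        0.0000e+00]), 'tcp_pos': array([0.166, 0.55 , 0.23 ]), 'orientation': array([-0.   ,  0.146,  0.989, -0.001]), 'wrist_force': array([-1.323,  0.345, -0.58 ]), 'ft_torque': array([-0.016, -0.015,  0.035]), 'finger_gap': np.float64(0.085)}
scene [ 1.19844113 -0.23137626  0.55982148] -0.01608975129816877 [[365.31943466   0.         312.15700541]
 [  0.         365.31943466 196.7194331 ]
 [  0.           0.           1.        ]]
dropper [366.6 188.7] 0.79 [0.592 0.2   0.095]
dropper [349.8 159.7] 0.59 [0.495 0.211 0.125]
dropper_collar [373.9 188. ] 0.61 [0.601 0.215 0.098]
dropper_collar [348.5 162.8] 0.45 [0.493 0.208 0.117]
bulb [369.1 183.5] 0.62 [0.594 0.205 0.11 ]
bulb [350.4 155.2] 0.49 [0.495 0.212 0.138]
bulb [191.  216.5] 0.33 [ 0.483 -0.194  0.077]
bottle_mouth [350.2 193.5] 0.6 [0.509 0.208 0.032]
vial_open_rim [230.8 222. ] 0.78 [
[... 1662 characters left out ...]
0.502 -0.28   0.092]
vial_a [340.4 129.4] 0.66 [0.736 0.004 0.124]
vial_a [438.5 210. ] 0.55 [ 0.548 -0.234  0.099]
vial_a [419.6 211.1] 0.54 [ 0.545 -0.188  0.096]
rack [435.9 220.7] 0.91 [ 0.526 -0.242  0.041]
rack [434.8 258.6] 0.44 [ 0.431 -0.247  0.004]
rack [254.9 237.3] 0.42 [0.477 0.202 0.119]
reagent_a [336.2 252.5] 0.92 [0.444 0.013 0.123]
reagent_a [333.5 214.2] 0.63 [0.532 0.02  0.14 ]
reagent_a [332.6 183.5] 0.58 [0.604 0.022 0.13 ]
reagent_a [419.6 233.9] 0.47 [ 0.491 -0.191  0.084]
reagent_b [336.2 252.5] 0.92 [0.444 0.013 0.123]
reagent_b [333.5 214.2] 0.63 [0.532 0.02  0.14 ]
reagent_b [332.6 183.5] 0.58 [0.604 0.022 0.13 ]
reagent_b [419.6 233.9] 0.47 [ 0.491 -0.191  0.084]
```

View pics/scene0.png

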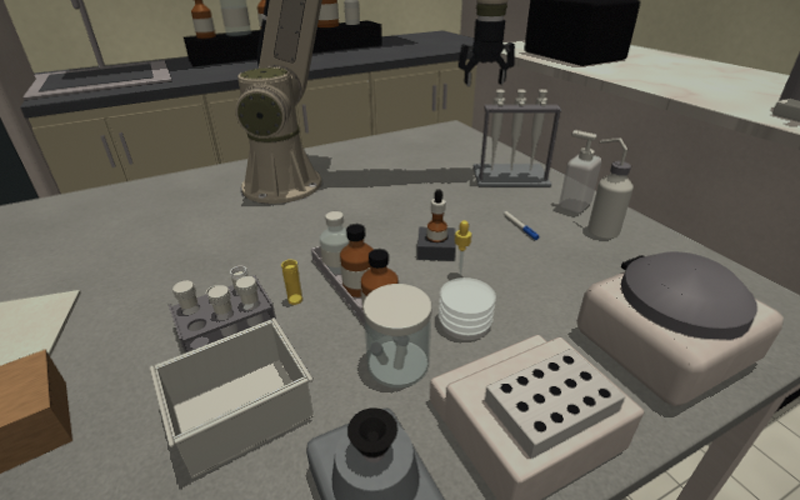

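View pics/top0.png

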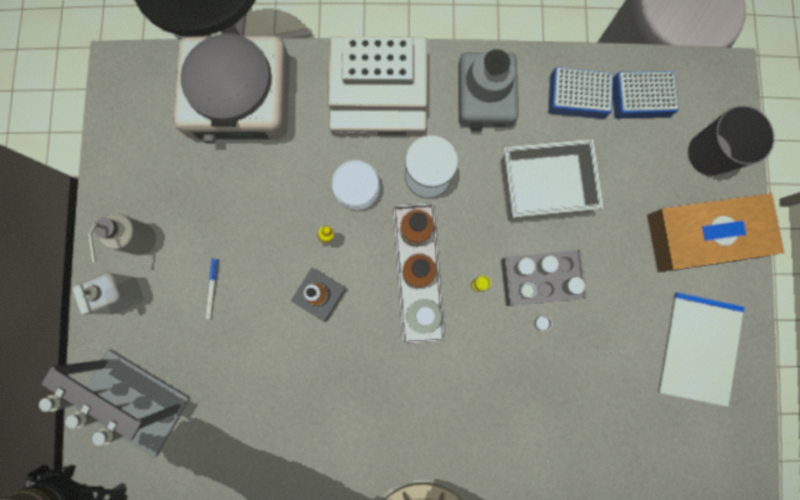

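Run:
```python
from h import *
p=cam('top'); save(p,'topA.png',(220,150,300,260),7)
save(p,'topB.png',(360,180,480,270),6)
np.savez('top.npz',**{k:v for k,v in p.items()})
q=cam('scene'); save(q,'scA.png',(320,120,420,230),5)
save(q,'scB.png',(130,180,270,280),5)
np.savez('sc.npz',**{k:v for k,v in q.items()})
```

```text
(no output)
```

View pics/topA.png

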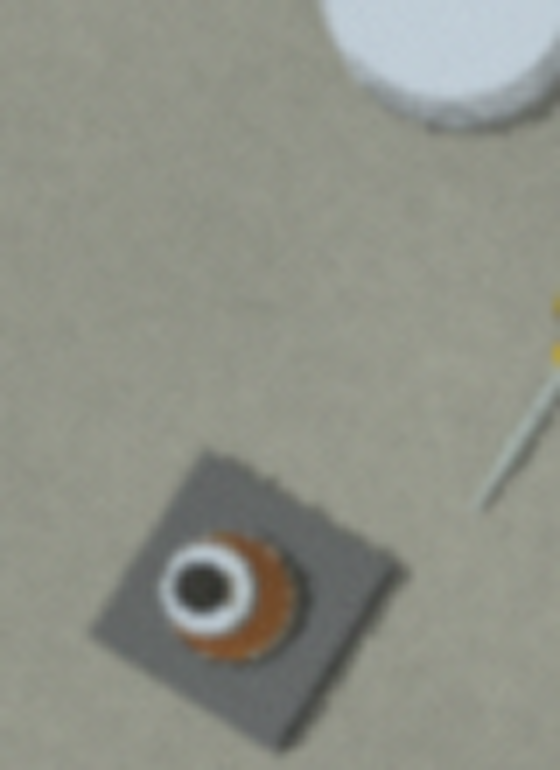

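View pics/topB.png

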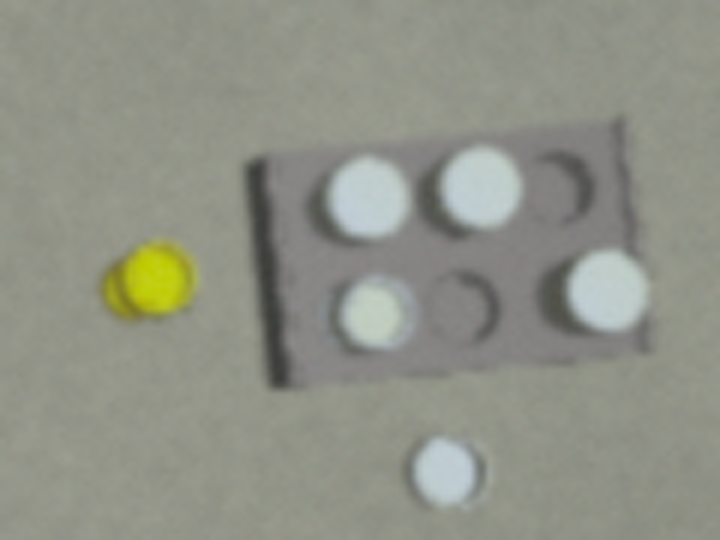

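View pics/scA.png

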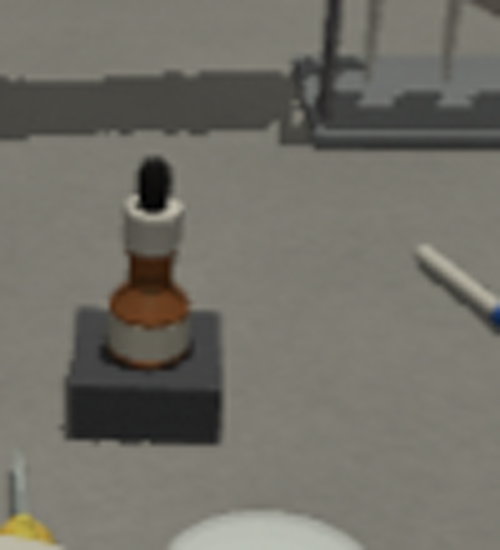

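View pics/scB.png

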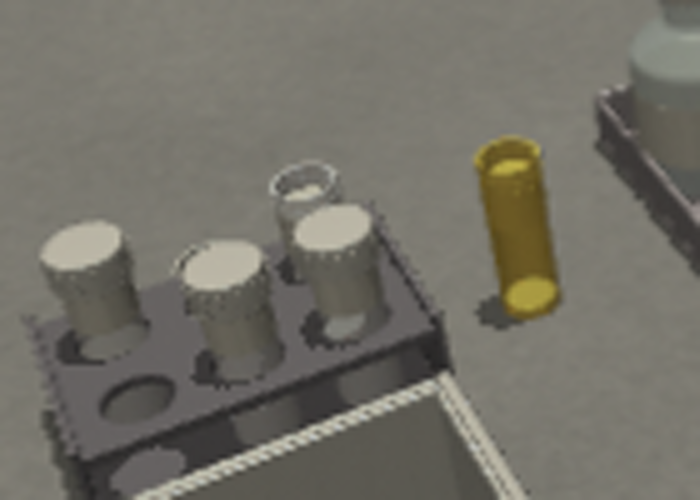

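The dropper to take is the white-collared one in the brown bottle: scene (350,160), top (249,234). The yellow one at scene (370,190), top (260,187) is a look-alike. The open vial in the rack is at scene (191,216), top (423,232). The yellow tube at scene (233,224), top (385,226) is a look-alike. The crops confirm both choices.

Run:
```python
from h import *
from scipy.optimize import least_squares
p=dict(np.load('top.npz')); q=dict(np.load('sc.npz'))
def tri(name,ut,us,ht,hs):
    a=onplane(p,[ut],ht)[0]; b=onplane(q,[us],hs)[0]
    f=lambda v:np.r_[proj(p,[v[0],v[1],v[2]])[0]-ut, proj(q,[v[0],v[1],v[2]+hs-ht])[0]-us]
    r=least_squares(f,[a[0],a[1],ht])
    g=lambda v:np.r_[proj(p,[v[0],v[1],ht])[0]-ut, proj(q,[v[0],v[1],hs])[0]-us]
    r2=least_squares(g,a[:2])
    print(name,'top',np.round(a[:2],4),'scene',np.round(b[:2],4),'free',np.round(r.x,4),ht,'fix',np.round(r2.x,4))
    return r2.x
ct=lambda c:np.array([360+(c[0]-2.5)/6,180+(c[1]-2.5)/6]); cs=lambda c:np.array([130+(c[0]-2)/5,180+(c[1]-2)/5])
tri('collar',np.array([220+(206-3)/7,150+(587-3)/7]),np.array([320+(153-2)/5,120+(227-2)/5]),.120,.109)
# collar by colour, top
im=p['image'].astype(int); m=(im.min(2)>170); m2=np.zeros_like(m); m2[222:246,238:262]=m[222:246,238:262]
c,_=cv2.findContours(m2.astype(np.uint8),cv2.RETR_EXTERNAL,cv2.CHAIN_APPROX_NONE); c=max(c,key=len)
print(cv2.fitEllipse(c),m2.sum())
A=tri('a',ct((367,198)),cs((333,228)),.096,.096)
B=tri('b',ct((480,188)),cs((222,265)),.096,.096)
C=tri('c',ct((607,291)),cs((82,246)),.096,.096)
V=tri('open',ct((378,313)),cs((305,182)),.091,.091)
print(np.linalg.norm(A-B),np.linalg.norm(A-V),np.linalg.norm(C-V))
u=(B-A)/np.linalg.norm(B-A); 
# grid fit: A(0,0) B(0,1) C(1,2) V(1,0)
def gr(v):
    u=np.array([np.cos(v[2]),np.sin(v[2])]); w=np.array([u[1],-u[0]])*v[3]
    o=v[:2]
    return o,o+.046*u,o+.046*(w+2*u),o+.046*w
for s in(1,-1):
    r=least_squares(lambda v:np.concatenate([a-b for a,b in zip(gr(np.r_[v,s])[:4],[A,B,C,V])]),[*A,np.arctan2(u[1],u[0])])
    print(s,r.cost,np.round(r.fun,4),np.round(gr(np.r_[r.x,s])[3],4))
for n,pp in(('top',p),('scene',q)):
    W,_=cloud(pp)
    for nm,(x,y),z0,z1 in(('collar',(.487,.209),.1,.13),('vial',(.494,-.2),.082,.1)):
        k=(np.hypot(W[:,0]-x,W[:,1]-y)<.022)&(W[:,2]>z0)&(W[:,2]<z1); print(n,nm,k.sum(),np.round(W[k].mean(0),4),np.round(W[k].min(0),4),np.round(W[k].max(0),4))
```

```text
collar top [0.4861 0.2163] scene [0.4936 0.2135] free [0.4865 0.2173 0.1156] 0.12 fix [0.4875 0.2163]
((249.75680541992188, 233.0198211669922), (8.458052635192871, 9.696961402893066), 148.9273681640625) 27
a top [ 0.5413 -0.1913] scene [ 0.5478 -0.1914] free [ 0.5418 -0.1915  0.0919] 0.096 fix [ 0.5433 -0.1913]
b top [ 0.5457 -0.237 ] scene [ 0.5517 -0.237 ] free [ 0.5462 -0.2374  0.0922] 0.096 fix [ 0.5477 -0.237 ]
c top [ 0.5049 -0.2878] scene [ 0.5118 -0.2874] free [ 0.5052 -0.2884  0.0917] 0.096 fix [ 0.5069 -0.2877]
open top [ 0.4956 -0.1963] scene [ 0.5017 -0.1954] free [ 0.4959 -0.196   0.0874] 0.091 fix [ 0.4972 -0.1957]
0.045974869055173784 0.046244853365068055 0.09251282106738977
1 9.99786830026606e-08 [-0.0002  0.      0.0002  0.     -0.0001  0.0002  0.0001 -0.0003] [ 0.4974 -0.196 ]
-1 0.00367429641435329 [-0.0267  0.0042 -0.0496  0.0078  0.0148 -0.0021  0.0614 -0.0099] [ 0.5587 -0.2056]
top collar 92 [0.4848 0.2134 0.1178] [0.4708 0.2011 0.1005] [0.4989 0.2306 0.1299]
top vial 59 [ 0.4959 -0.198   0.0878] [ 0.4829 -0.2106  0.082 ] [ 0.5095 -0.1841  0.0947]
scene collar 121 [0.4953 0.2127 0.1143] [0.4745 0.2009 0.1   ] [0.5044 0.2306 0.1299]
scene vial 84 [ 0.4994 -0.196   0.0865] [ 0.4838 -0.2102  0.082 ] [ 0.5149 -0.1818  0.0901]
```

Run:
```python
from h import *
p=dict(np.load('top.npz')); q=dict(np.load('sc.npz'))
for n,pp in(('top',p),('scene',q)):
    W,uv=cloud(pp)
    k=(W[:,0]>.0)&(W[:,0]<.75)&(W[:,1]>-.4)&(W[:,1]<.75)&(W[:,2]>.15)&(W[:,2]<.6)
    H={}
    for w in W[k]: H.setdefault((round(w[0],1),round(w[1],1)),[]).append(w[2])
    print(n,{tuple(map(float,a)):(len(b),round(float(min(b)),2),round(float(max(b)),2)) for a,b in H.items() if len(b)>8})
    # yellow dropper extents
    im=pp['image'].astype(int); y=(im[:,:,0]>120)&(im[:,:,2]<80)&(im[:,:,1]>100)
    Y,_=cloud(pp,y); k=(abs(Y[:,1]-.2)<.06)&(abs(Y[:,0]-.58)<.1); print(np.round(Y[k].min(0),3),np.round(Y[k].max(0),3))
print(proj(p,get_state()['tcp_pos']),proj(q,get_state()['tcp_pos']))
```

```text
top {(0.6, 0.6): (292, 0.15, 0.22), (0.5, 0.6): (237, 0.15, 0.21), (0.4, 0.6): (45, 0.18, 0.19), (0.3, 0.7): (256, 0.15, 0.25), (0.3, 0.6): (1322, 0.16, 0.25), (0.3, 0.5): (354, 0.15, 0.22), (0.2, 0.6): (571, 0.16, 0.49), (0.2, 0.5): (1456, 0.15, 0.49)}Traceback (most recent call last):
  File "<stdin>", line 11, in <module>
    return umr_minimum(a, axis, None, out, keepdims, initial, where)
ValueError: zero-size array to reduction operation minimum which has no identity
```

```bash
cat >> h.py <<'E'
from scipy.spatial.transform import Rotation as Rn
def rel(target):
    s=get_state(); R=Rn.from_quat(np.array(s['orientation'])[[1,2,3,0]]).as_matrix()
    print('t',s['clock'],'tcp',np.round(s['tcp_pos'],4),'F',np.round(s['wrist_force'],2),'M',np.round(s['ft_torque'],2),'gap',s['finger_gap'],'\nR',np.round(R,4).tolist())
    print('rel mm',np.round(1000*R.T@(np.array(target)-s['tcp_pos']),1))
E
python3 -c "
from h import *
rel([.487,.2155,.23])"
```

```text
t 1.2 tcp [0.1666 0.5504 0.2313] F [ 0.28  0.49 -0.59] M [-0.    0.01 -0.03] gap 0.08519534420926494 
R [[-0.9571, 0.2896, 0.0001], [0.2896, 0.9571, 0.0001], [-0.0, 0.0001, -1.0]]
rel mm [-403.7 -227.8    1.3]
```

Request:
{"op": "arm_command", "data": {"motion": [{"z": -50,"hand": -1},{"z": -90,"hand": -1},{"z": -90,"hand": -1}]}}

```text
invalid input at $.motion[0]: expected keys x, y, z, rx, ry, rz, hand
```

Request:
{"op": "arm_command", "data": {"motion": [{"x": 0,"y": 0,"z": -50,"rx": 0,"ry": 0,"rz": 0,"hand": -1},{"x": 0,"y": 0,"z": -90,"rx": 0,"ry": 0,"rz": 0,"hand": -1},{"x": -40,"y": -25,"z": -90,"rx": 0,"ry": 0,"rz": 0,"hand": -1},{"x": -90,"y": -50,"z": -90,"rx": 0,"ry": 0,"rz": 0,"hand": -1},{"x": -140,"y": -78,"z": -90,"rx": 0,"ry": 0,"rz": 0,"hand": -1},{"x": -190,"y": -106,"z": -80,"rx": 0,"ry": 0,"rz": 0,"hand": -1},{"x": -240,"y": -134,"z": -60,"rx": 0,"ry": 0,"rz": 0,"hand": -1},{"x": -290,"y": -162,"z": -40,"rx": 0,"ry": 0,"rz": 0,"hand": -1},{"x": -340,"y": -190,"z": -20,"rx": 0,"ry": 0,"rz": 0,"hand": -1},{"x": -390,"y": -218,"z": -10,"rx": 0,"ry": 0,"rz": 0,"hand": -1}]}}

```text
clock: 2.45
tcp_pos: [0.4773, 0.2271, 0.2403]
orientation: [-0.0, 0.146, 0.989, -0.0]
wrist_force: [1.0, 1.7, 0.4]
finger_gap: 0.0851
```

```bash
python3 -c "
from h import *
rel([.487,.2155,.20])"
```

```text
t 2.45 tcp [0.4773 0.2271 0.2403] F [1.01 1.7  0.42] M [ 0.02 -0.02  0.  ] gap 0.08510327654426121 
R [[-0.9571, 0.2897, -0.0009], [0.2897, 0.9571, -0.0001], [0.0008, -0.0003, -1.0]]
rel mm [-12.7  -8.3  40.3]
```

Request:
{"op": "arm_command", "data": {"motion": [{"x": -12.7,"y": -8.3,"z": 40,"rx": 0,"ry": 0,"rz": 0,"hand": -1},{"x": -12.7,"y": -8.3,"z": 70,"rx": 0,"ry": 0,"rz": 0,"hand": -1},{"x": -12.7,"y": -8.3,"z": 70,"rx": 0,"ry": 0,"rz": 0,"hand": -1}]}}

```text
clock: 2.82
tcp_pos: [0.4847, 0.2163, 0.169]
orientation: [-0.002, 0.147, 0.989, -0.001]
wrist_force: [0.8, -0.3, 1.3]
finger_gap: 0.0856
```

```bash
python3 -c "
from h import *
rel([.487,.2155,.09])
p=cam('top'); save(p,'top1.png',(200,170,300,260),7)
q=cam('scene'); save(q,'sc1.png',(290,80,420,220),5)
"
```

```text
t 2.825 tcp [0.4847 0.2163 0.169 ] F [ 0.76 -0.26  1.25] M [ 0.01 -0.01 -0.02] gap 0.08559046759030103 
R [[-0.9569, 0.2904, -0.0051], [0.2904, 0.9569, -0.0013], [0.0045, -0.0027, -1.0]]
rel mm [-2.7  0.1 79. ]
```

View pics/sc1.png

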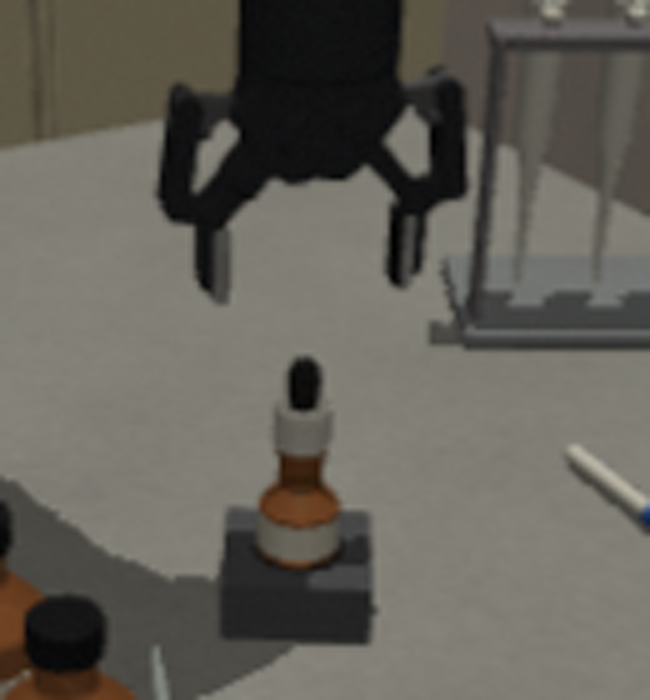

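View pics/top1.png

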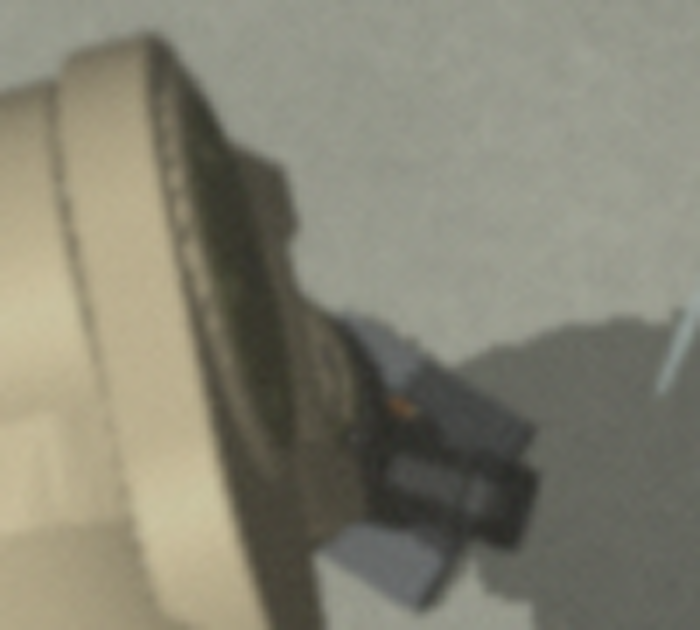

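```bash
python3 -c "
from h import *
q=dict(np.load('sc.npz'))
s=get_state();R=Rn.from_quat(np.array(s['orientation'])[[1,2,3,0]]).as_matrix();t=s['tcp_pos']
f=lambda X:np.round((proj(q,X)-[290,80])*5+2,1).tolist()
for nm,o in (('tipL',[0,-.0428,-.013]),('tipR',[0,.0428,-.013]),('axis tips',[0,0,-.013]),('bodyend',[0,0,-.073]),('body+',[0,0,-.1]),('tcp',[0,0,0])): print(nm,f(t+R@np.array(o)))
for c in ([.487,.216],[.487,.2135],[.49,.2135]): print(c,f([[*c,.109],[*c,.147],[*c,.185]]))
"
```

```text
tipL [[223.7, 290.9]]
tipR [[391.9, 276.6]]
axis tips [[308.3, 283.7]]
bodyend [[313.3, 167.4]]
body+ [[315.6, 112.2]]
tcp [[307.3, 307.8]]
[0.487, 0.216] [[300.5, 420.6], [303.3, 354.2], [306.3, 284.8]]
[0.487, 0.2135] [[296.3, 421.6], [299.1, 355.2], [302.0, 285.8]]
[0.49, 0.2135] [[299.3, 424.1], [302.2, 357.6], [305.1, 288.0]]
```

Request:
{"op": "arm_command", "data": {"motion": [{"x": -1,"y": -1.3,"z": 20,"rx": 0,"ry": 0,"rz": 0,"hand": -1},{"x": -1,"y": -1.3,"z": 40,"rx": 0,"ry": 0,"rz": 0,"hand": -1},{"x": -1,"y": -1.3,"z": 60,"rx": 0,"ry": 0,"rz": 0,"hand": -1},{"x": -1,"y": -1.3,"z": 75,"rx": 0,"ry": 0,"rz": 0,"hand": -1},{"x": -1,"y": -1.3,"z": 84,"rx": 0,"ry": 0,"rz": 0,"hand": -1},{"x": -1,"y": -1.3,"z": 84,"rx": 0,"ry": 0,"rz": 0,"hand": -1},{"x": -1,"y": -1.3,"z": 84,"rx": 0,"ry": 0,"rz": 0,"hand": -1}]}}

```text
clock: 3.8
tcp_pos: [0.4875, 0.2159, 0.088]
orientation: [0.001, 0.146, 0.989, 0.0]
wrist_force: [-0.1, 0.0, -0.1]
finger_gap: 0.0852
```

```bash
python3 -c "
from h import *
rel([.487,.2157,.087])
q=cam('scene'); save(q,'sc2.png',(290,80,420,220),5)
"
```

```text
t 3.8 tcp [0.4875 0.2159 0.088 ] F [-0.13  0.03 -0.12] M [-0.01 -0.02 -0.02] gap 0.085203562433762 
R [[-0.9572, 0.2895, 0.0011], [0.2895, 0.9572, 0.0004], [-0.0009, 0.0007, -1.0]]
rel mm [ 0.5 -0.3  1. ]
```

View pics/sc2.png

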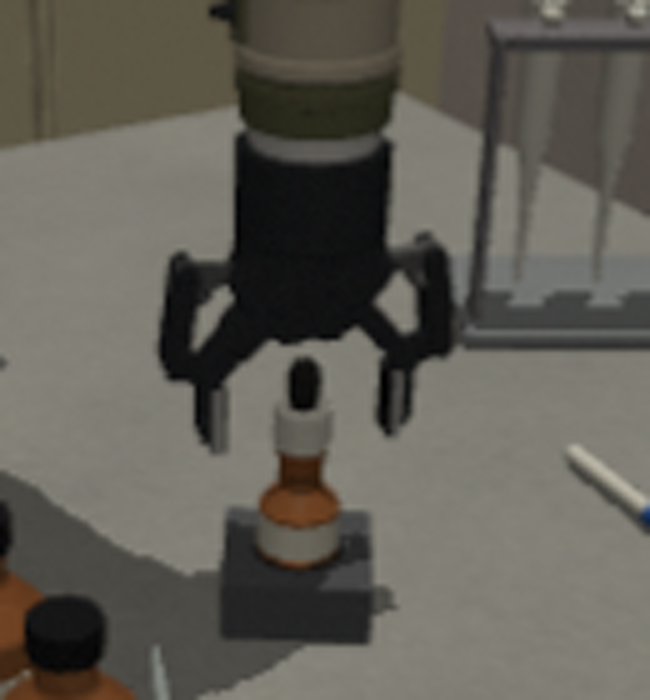

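The fingers straddle the collar, with their inner pad edges at crop columns 228 and 381 and the collar at 303. The bulb is clear of the palm, so I'm closing gently.

Request:
{"op": "arm_command", "data": {"force": 20, "motion": [{"x": 0,"y": 0,"z": 0,"rx": 0,"ry": 0,"rz": 0,"hand": 1},{"x": 0,"y": 0,"z": 0,"rx": 0,"ry": 0,"rz": 0,"hand": 1},{"x": 0,"y": 0,"z": 0,"rx": 0,"ry": 0,"rz": 0,"hand": 1},{"x": 0,"y": 0,"z": 0,"rx": 0,"ry": 0,"rz": 0,"hand": 1},{"x": 0,"y": 0,"z": 0,"rx": 0,"ry": 0,"rz": 0,"hand": 1},{"x": 0,"y": 0,"z": 0,"rx": 0,"ry": 0,"rz": 0,"hand": 1},{"x": 0,"y": 0,"z": 0,"rx": 0,"ry": 0,"rz": 0,"hand": 1},{"x": 0,"y": 0,"z": 0,"rx": 0,"ry": 0,"rz": 0,"hand": 1}]}}

```text
clock: 4.85
tcp_pos: [0.4872, 0.2157, 0.0875]
orientation: [0.0, 0.146, 0.989, 0.0]
wrist_force: [-1.1, 0.2, 2.7]
finger_gap: 0.0297
```

```bash
python3 -c "
from h import *
rel([.487,.2157,.087])
q=cam('scene'); save(q,'sc3.png',(310,110,400,200),7)
"
```

```text
t 4.85 tcp [0.4872 0.2157 0.0875] F [-1.07  0.2   2.74] M [ 0.07  0.09 -0.07] gap 0.029731196959605573 
R [[-0.9571, 0.2896, 0.0004], [0.2896, 0.9571, 0.0002], [-0.0003, 0.0003, -1.0]]
rel mm [ 0.2 -0.1  0.5]
```

View pics/sc3.png

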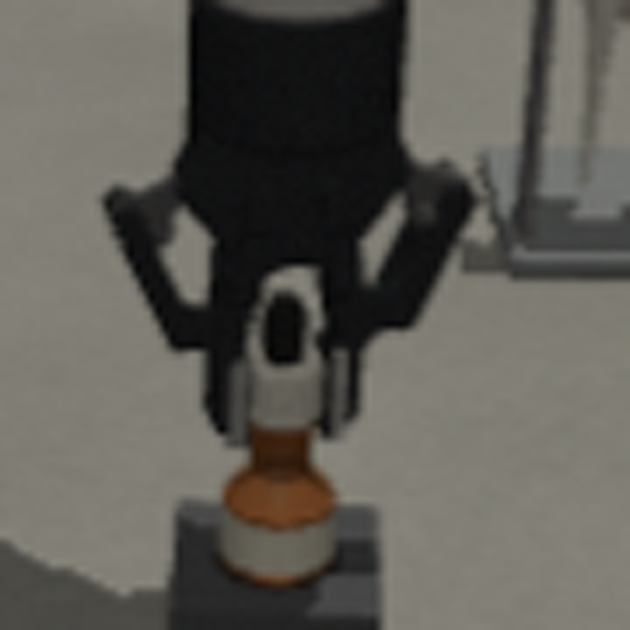

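Gap 29.7 mm, so the grip is on the collar and the side forces are small. I'm gripping firmer and pulling straight up.

Request:
{"op": "arm_command", "data": {"force": 60, "motion": [{"x": 0,"y": 0,"z": 0,"rx": 0,"ry": 0,"rz": 0,"hand": 1},{"x": 0,"y": 0,"z": 0,"rx": 0,"ry": 0,"rz": 0,"hand": 1},{"x": 0,"y": 0,"z": 0,"rx": 0,"ry": 0,"rz": 0,"hand": 1},{"x": 0,"y": 0,"z": -2,"rx": 0,"ry": 0,"rz": 0,"hand": 1},{"x": 0,"y": 0,"z": -4,"rx": 0,"ry": 0,"rz": 0,"hand": 1},{"x": 0,"y": 0,"z": -6,"rx": 0,"ry": 0,"rz": 0,"hand": 1},{"x": 0,"y": 0,"z": -8,"rx": 0,"ry": 0,"rz": 0,"hand": 1}]}}

```text
clock: 5.78
tcp_pos: [0.4867, 0.2155, 0.0952]
orientation: [-0.0, 0.146, 0.989, -0.0]
wrist_force: [-0.4, 0.8, -0.2]
finger_gap: 0.0284
```

Request:
{"op": "arm_command", "data": {"motion": [{"x": 0,"y": 0,"z": -2,"rx": 0,"ry": 0,"rz": 0,"hand": 1},{"x": 0,"y": 0,"z": -4,"rx": 0,"ry": 0,"rz": 0,"hand": 1},{"x": 0,"y": 0,"z": -6,"rx": 0,"ry": 0,"rz": 0,"hand": 1},{"x": 0,"y": 0,"z": -8,"rx": 0,"ry": 0,"rz": 0,"hand": 1},{"x": 0,"y": 0,"z": -12,"rx": 0,"ry": 0,"rz": 0,"hand": 1},{"x": 0,"y": 0,"z": -12,"rx": 0,"ry": 0,"rz": 0,"hand": 1}]}}

```text
clock: 6.52
tcp_pos: [0.4873, 0.2157, 0.1078]
orientation: [0.0, 0.146, 0.989, 0.0]
wrist_force: [-0.4, -0.3, -0.2]
finger_gap: 0.0283
```

```bash
python3 -c "
from h import *
rel([.487,.2157,.107])
q=cam('scene'); save(q,'sc4.png',(310,110,400,200),7)
"
```

```text
t 6.525 tcp [0.4873 0.2157 0.1078] F [-0.35 -0.34 -0.16] M [ 0.01 -0.01 -0.03] gap 0.028341815480393946 
R [[-0.9572, 0.2895, 0.0008], [0.2895, 0.9572, 0.0003], [-0.0007, 0.0005, -1.0]]
rel mm [ 0.3 -0.1  0.8]
```

View pics/sc4.png

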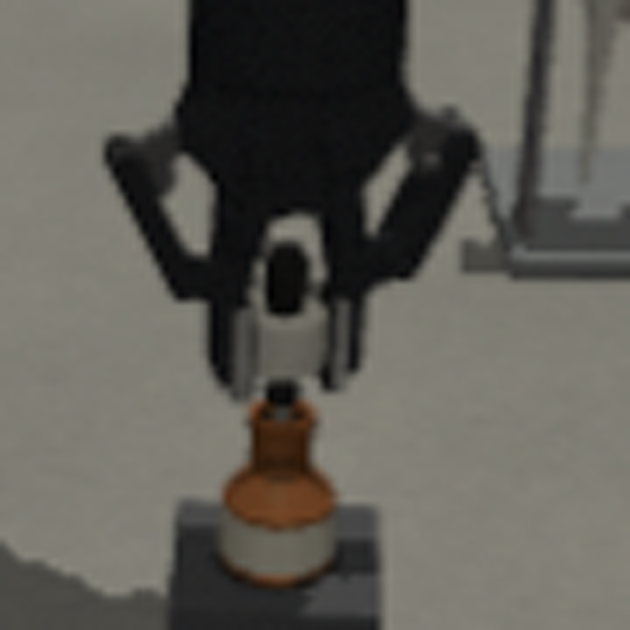

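The stopper shows below the collar, free of the neck (crop (282,393)). Lifting on.

Request:
{"op": "arm_command", "data": {"motion": [{"x": 0,"y": 0,"z": -10,"rx": 0,"ry": 0,"rz": 0,"hand": 1},{"x": 0,"y": 0,"z": -25,"rx": 0,"ry": 0,"rz": 0,"hand": 1},{"x": 0,"y": 0,"z": -40,"rx": 0,"ry": 0,"rz": 0,"hand": 1},{"x": 0,"y": 0,"z": -55,"rx": 0,"ry": 0,"rz": 0,"hand": 1},{"x": 0,"y": 0,"z": -70,"rx": 0,"ry": 0,"rz": 0,"hand": 1},{"x": 0,"y": 0,"z": -90,"rx": 0,"ry": 0,"rz": 0,"hand": 1},{"x": 0,"y": 0,"z": -110,"rx": 0,"ry": 0,"rz": 0,"hand": 1},{"x": 0,"y": 0,"z": -130,"rx": 0,"ry": 0,"rz": 0,"hand": 1},{"x": 0,"y": 0,"z": -150,"rx": 0,"ry": 0,"rz": 0,"hand": 1},{"x": 0,"y": 0,"z": -150,"rx": 0,"ry": 0,"rz": 0,"hand": 1}]}}

```text
clock: 7.82
tcp_pos: [0.488, 0.2159, 0.2593]
orientation: [0.002, 0.146, 0.989, 0.001]
wrist_force: [0.3, -0.4, -1.8]
finger_gap: 0.0283
```

```bash
python3 -c "
from h import *
rel([.497,-.196,.257])
q=cam('scene'); save(q,'sc5.png',(310,50,400,190),5)
R=get_state(); t=np.array(R['tcp_pos'])
print((proj(q,[t+[0,0,.019],t+[0,0,.019-.089]])-[310,50])*5+2)
"
```

```text
t 7.825 tcp [0.488  0.2159 0.2593] F [ 0.32 -0.4  -1.78] M [-0.02 -0.01  0.02] gap 0.02826747070548923 
R [[-0.9572, 0.2895, 0.0036], [0.2895, 0.9572, 0.001], [-0.0031, 0.002, -1.0]]
rel mm [-127.9 -391.7    2. ]
[[214.13214638 253.06497073]
 [206.61227245 429.49091161]]
```

View pics/sc5.png

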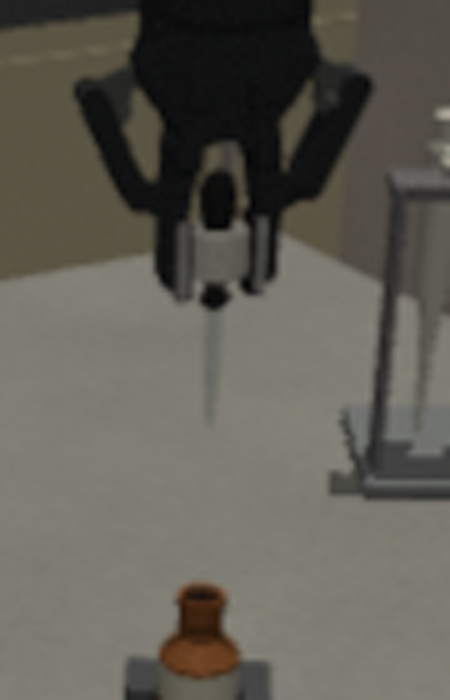

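Upright, hanging straight, tip at crop (210,430), as predicted from the TCP. Tip height is about 0.19 m, well over the 0.138 m bottle tops. Carrying across.

Request:
{"op": "arm_command", "data": {"motion": [{"x": -5,"y": -15,"z": 0,"rx": 0,"ry": 0,"rz": 0,"hand": 1},{"x": -15,"y": -45,"z": 0,"rx": 0,"ry": 0,"rz": 0,"hand": 1},{"x": -28,"y": -85,"z": 0,"rx": 0,"ry": 0,"rz": 0,"hand": 1},{"x": -41,"y": -125,"z": 0,"rx": 0,"ry": 0,"rz": 0,"hand": 1},{"x": -54,"y": -165,"z": 0,"rx": 0,"ry": 0,"rz": 0,"hand": 1},{"x": -64,"y": -195,"z": 0,"rx": 0,"ry": 0,"rz": 0,"hand": 1},{"x": -69,"y": -210,"z": 0,"rx": 0,"ry": 0,"rz": 0,"hand": 1}]}}

```text
clock: 8.75
tcp_pos: [0.4914, -0.0074, 0.2564]
orientation: [-0.001, 0.148, 0.989, -0.0]
wrist_force: [0.1, 0.0, -0.2]
finger_gap: 0.0283
```

```bash
python3 -c "
from h import *
rel([.497,-.196,.257]); print(get_state()['joint_pos'])
"
```

```text
t 8.75 tcp [ 0.4914 -0.0074  0.2564] F [ 0.13  0.04 -0.15] M [ 0.03 -0.02  0.  ] gap 0.02830173282702118 
R [[-0.9564, 0.292, -0.0017], [0.292, 0.9564, 0.0002], [0.0017, -0.0003, -1.0]]
rel mm [ -60.4 -178.8   -0.6]
[-1.78448038e-01  1.45862312e-01 -1.08171223e-01  1.31847960e+00
 -1.08558611e-04  1.17874803e-01]
```

Request:
{"op": "arm_command", "data": {"motion": [{"x": -5,"y": -15,"z": 0,"rx": 0,"ry": 0,"rz": 0,"hand": 1},{"x": -15,"y": -45,"z": 0,"rx": 0,"ry": 0,"rz": 0,"hand": 1},{"x": -28,"y": -85,"z": 0,"rx": 0,"ry": 0,"rz": 0,"hand": 1},{"x": -41,"y": -125,"z": 0,"rx": 0,"ry": 0,"rz": 0,"hand": 1},{"x": -52,"y": -160,"z": 0,"rx": 0,"ry": 0,"rz": 0,"hand": 1},{"x": -58,"y": -175,"z": 0,"rx": 0,"ry": 0,"rz": 0,"hand": 1},{"x": -60,"y": -181,"z": 0,"rx": 0,"ry": 0,"rz": 0,"hand": 1},{"x": -60,"y": -181,"z": 0,"rx": 0,"ry": 0,"rz": 0,"hand": 1},{"x": -60,"y": -181,"z": 0,"rx": 0,"ry": 0,"rz": 0,"hand": 1},{"x": -60,"y": -181,"z": 0,"rx": 0,"ry": 0,"rz": 0,"hand": 1}]}}

```text
clock: 10.0
tcp_pos: [0.4973, -0.1951, 0.2575]
orientation: [0.0, 0.146, 0.989, 0.0]
wrist_force: [0.7, 0.3, -0.7]
finger_gap: 0.0284
```

```bash
python3 -c "
from h import *
rel([.497,-.196,.20])
q=cam('scene'); save(q,'sc6.png',(130,120,250,260),5)
p=cam('top'); save(p,'top6.png',(360,150,480,270),5)
s=get_state()['tcp_pos']
print((proj(q,[s+[0,0,-.0675],[.497,-.196,.091]])-[130,120])*5+2)
print((proj(p,[s+[0,0,-.0675],[.497,-.196,.091]])-[360,150])*5+2)
"
```

```text
t 10.0 tcp [ 0.4973 -0.1951  0.2575] F [ 0.73  0.3  -0.71] M [ 0.02 -0.    0.  ] gap 0.028425639183320382 
R [[-0.9575, 0.2883, 0.0002], [0.2883, 0.9575, 0.0001], [-0.0002, 0.0002, -1.0]]
rel mm [ 0.1 -1.  57.5]
[[254.43704438 281.43795195]
 [301.59785412 476.68204794]]
[[363.87302733 396.12824728]
 [314.29213624 407.74554861]]
```

View pics/sc6.png

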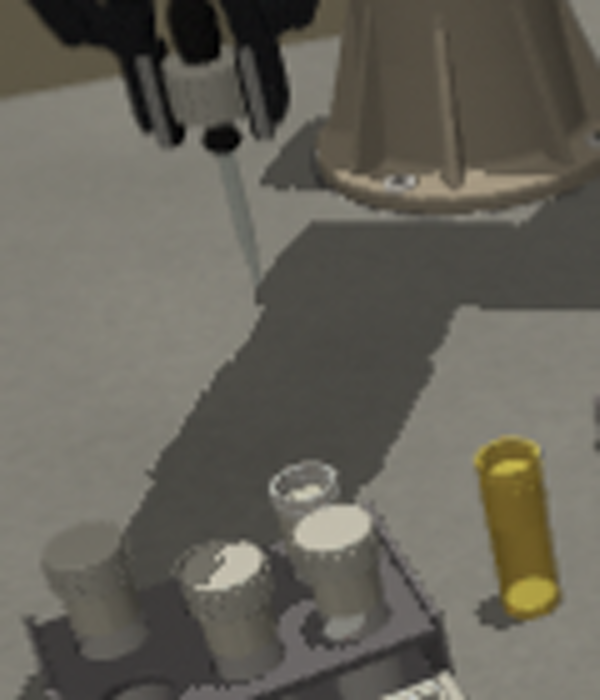

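View pics/top6.png

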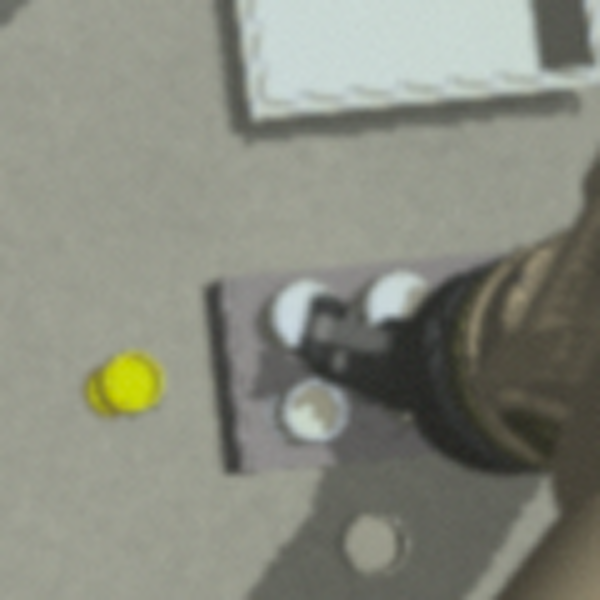

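Bias-corrected, the scene picture agrees: rim seen at (305,482) against (302,477) predicted, pipette end about (258,287) against (254,281), the same offset for both. Descending most of the way.

Request:
{"op": "arm_command", "data": {"motion": [{"x": 0,"y": -0.5,"z": 10,"rx": 0,"ry": 0,"rz": 0,"hand": 1},{"x": 0,"y": -0.5,"z": 25,"rx": 0,"ry": 0,"rz": 0,"hand": 1},{"x": 0,"y": -0.5,"z": 40,"rx": 0,"ry": 0,"rz": 0,"hand": 1},{"x": 0,"y": -0.5,"z": 55,"rx": 0,"ry": 0,"rz": 0,"hand": 1},{"x": 0,"y": -0.5,"z": 68,"rx": 0,"ry": 0,"rz": 0,"hand": 1},{"x": 0,"y": -0.5,"z": 75,"rx": 0,"ry": 0,"rz": 0,"hand": 1},{"x": 0,"y": -0.5,"z": 78,"rx": 0,"ry": 0,"rz": 0,"hand": 1},{"x": 0,"y": -0.5,"z": 78,"rx": 0,"ry": 0,"rz": 0,"hand": 1},{"x": 0,"y": -0.5,"z": 78,"rx": 0,"ry": 0,"rz": 0,"hand": 1},{"x": 0,"y": -0.5,"z": 78,"rx": 0,"ry": 0,"rz": 0,"hand": 1}]}}

```text
clock: 11.35
tcp_pos: [0.4974, -0.1966, 0.1797]
orientation: [0.0, 0.146, 0.989, -0.0]
wrist_force: [0.1, 0.3, 0.0]
finger_gap: 0.0282
```

```bash
python3 -c "
from h import *
rel([.4972,-.196,.1685])
q=cam('scene'); save(q,'sc7.png',(150,160,230,240),7)
s=get_state()['tcp_pos']
print((proj(q,[s+[0,0,-.0675],[.4972,-.196,.091]])-[150,160])*7+3)
"
```

```text
t 11.35 tcp [ 0.4974 -0.1966  0.1797] F [0.14 0.26 0.05] M [ 0.   -0.02  0.02] gap 0.02823215125701308 
R [[-0.9572, 0.2895, 0.0008], [0.2895, 0.9572, -0.0004], [-0.0009, -0.0001, -1.0]]
rel mm [ 0.4  0.5 11.2]
[[266.94241971 333.33431664]
 [282.5561061  387.89045889]]
```

View pics/sc7.png

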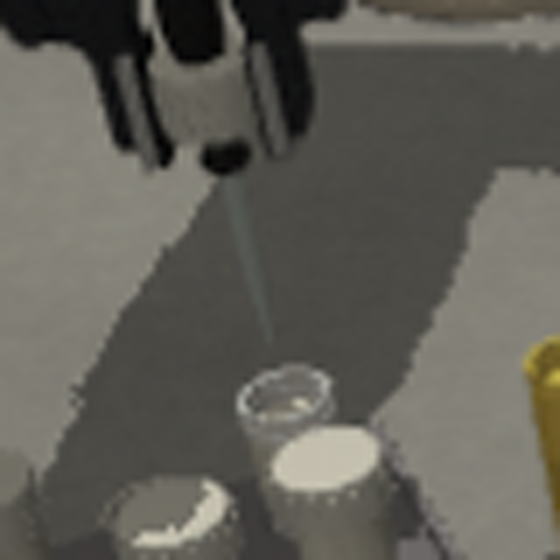

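Request:
{"op": "arm_command", "data": {"motion": [{"x": 0.3,"y": 0.5,"z": 3,"rx": 0,"ry": 0,"rz": 0,"hand": 1},{"x": 0.3,"y": 0.5,"z": 6,"rx": 0,"ry": 0,"rz": 0,"hand": 1},{"x": 0.3,"y": 0.5,"z": 8,"rx": 0,"ry": 0,"rz": 0,"hand": 1},{"x": 0.3,"y": 0.5,"z": 10,"rx": 0,"ry": 0,"rz": 0,"hand": 1},{"x": 0.3,"y": 0.5,"z": 10,"rx": 0,"ry": 0,"rz": 0,"hand": 1},{"x": 0.3,"y": 0.5,"z": 10,"rx": 0,"ry": 0,"rz": 0,"hand": 1},{"x": 0.3,"y": 0.5,"z": 10,"rx": 0,"ry": 0,"rz": 0,"hand": 1},{"x": 0.3,"y": 0.5,"z": 10,"rx": 0,"ry": 0,"rz": 0,"hand": 1},{"x": 0.3,"y": 0.5,"z": 10,"rx": 0,"ry": 0,"rz": 0,"hand": 1},{"x": 0.3,"y": 0.5,"z": 10,"rx": 0,"ry": 0,"rz": 0,"hand": 1}]}}

```text
clock: 12.65
tcp_pos: [0.497, -0.1959, 0.1693]
orientation: [0.0, 0.146, 0.989, 0.0]
wrist_force: [0.2, 0.0, -0.3]
finger_gap: 0.0284
```

```bash
python3 -c "
from h import *
rel([.4972,-.196,.1685])
q=cam('scene'); save(q,'sc8.png',(160,175,220,230),10)
s=get_state()['tcp_pos']
print((proj(q,[s+[0,0,-.0675],[.4972,-.196,.091]])-[160,175])*10+4.5)
W,uv=cloud(q)
for nm,z0,z1,r in(('collar',.15,.205,.017),('pip',.098,.15,.02),('rim',.08,.092,.022)):
    k=(np.hypot(W[:,0]-.499,W[:,1]+.196)<r)&(W[:,2]>z0)&(W[:,2]<z1); print(nm,k.sum(),np.round(np.median(W[k],0),4))
    if nm=='pip':
        for w,u in list(zip(W[k],uv[k]))[::4]: print(u,np.round(w,4))
"
```

```text
t 12.65 tcp [ 0.497  -0.1959  0.1693] F [ 0.17  0.02 -0.33] M [-0.01  0.01 -0.02] gap 0.028380869112928496 
R [[-0.9572, 0.2896, 0.0001], [0.2896, 0.9572, 0.0], [-0.0, 0.0001, -1.0]]
rel mm [-0.2 -0.   0.8]
[[294.21352294 363.69786359]
 [303.86586585 404.3435127 ]]
collar 255 [ 0.5057 -0.1973  0.1901]
pip 55 [ 0.4996 -0.195   0.1308]
[185 193] [ 0.5004 -0.195   0.1499]
[186 194] [ 0.4991 -0.1935  0.1462]
[187 195] [ 0.4988 -0.192   0.1431]
[187 196] [ 0.4999 -0.1926  0.1413]
[185 198] [ 0.4994 -0.1974  0.1375]
[186 199] [ 0.4998 -0.196   0.1347]
[186 200] [ 0.5005 -0.1965  0.1327]
[187 201] [ 0.5008 -0.1951  0.1299]
[188 202] [ 0.4985 -0.1935  0.1254]
[189 203] [ 0.4977 -0.1919  0.1219]
[187 205] [ 0.4987 -0.1969  0.1188]
[188 206] [ 0.5005 -0.1955  0.1169]
[188 208] [ 0.4968 -0.1963  0.1096]
[190 210] [ 0.4993 -0.1935  0.1049]
rim 101 [ 0.5015 -0.1964  0.0857]
```

View pics/sc8.png

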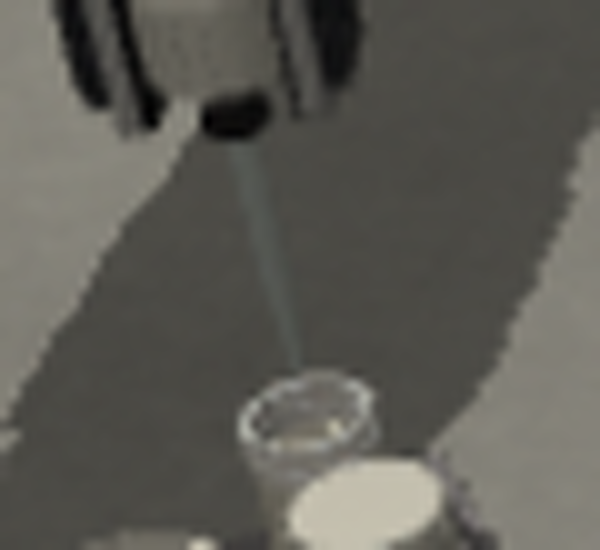

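Tip at (300,372) and rim centre at (308,412) both match prediction with the same image offset. The tip is centred and about 1 cm above the rim. The arm is still and the wrist force is near zero.

```bash
python3 -c "
from h import *
print(np.abs(get_state()['qvel']).max()); print(hand_in())"
```

```text
0.001811165332246841
the job is handed in; nothing more can be done
None
```

I gripped the white dropper by its hard collar, pulled the stopper straight up out of the brown bottle and carried it over the reagent bottles to the open vial. I handed the job in at about 12.7 s of robot time, with the dropper still held upright above the vial. No verdict was reported.

- **Position:** the last picture and the arm's reported pose put the tip about 0.3 mm off the vial's axis and 10 to 11 mm above the rim. I expect about 2 mm of uncertainty in that.
- **Hold:** the collar is gripped at 60 N with the fingers 28.4 mm apart. The tool is within 0.001 rad of vertical, the joints are still, and the wrist force is about 0.4 N. The pictures showed no sign of contact along the way.
- **Disagreements:** the scene camera places everything about 4 mm low and 5 mm toward itself, the same for the gripper, dropper and vial, so I corrected for it. The top camera could not see the tip in the final pose because the arm blocks it. The wrist sensor did not show the 8 to 14 N pull at the moments I read it; I confirmed the stopper was out from the picture.

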